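# Find the under-weight centrifuge bucket on the limit balance and dock it

## Robot

A 6-joint arm with a two-finger parallel gripper is mounted at the origin on a cart in front of the work surface, level with it; the furniture and walls round the work are solid. World frame = base frame: x ahead of the robot, y to its left, z up, the work surface at z = 0. Lengths are in m, angles in degrees, forces in N, time in s.
With the tool pointing down it reaches from about 0.35 to 0.875 m from the base axis. Payload 4.2 kg.
Tool frame: the origin (TCP) lies on the front face of the gripper's body, between the roots of the fingers; the fingertips stand 70 mm ahead of it and the grasp point (between the pads) lies 51 mm ahead of it; z points along the fingers, y is the line along which they close (so a half turn about z gives the same grasp; the last joint's range is limited). The gripper opens to 87 mm and grips with 3 to 60 N. Pads are 19 mm wide; open, the fingers measure 117 mm over their backs; the gripper's body (75 mm by 190 mm) begins 51 mm behind the grasp point.
Start: joints at [78.873, 22.042, 0.453, 0, -68.411, -14.817], TCP at [0.273, 0.562, 0.292] pointing down, gripper open.
Joint ranges: [-179.83, 179.83], [-69.29, 118.12], [-61.27, 80.66], [-181.25, 117.63], [-171.15, -9.14], [-177.46, 177.46]. Speed limits (degrees/s): [159.86, 159.86, 180, 180, 180, 180].

## Interface

Orientations are given as a 3x3 rotation matrix whose columns are the frame's x, y, z axes.
In Python, from station import r gives the robot as it stands.
- The arm moves only by the shell command python3 -m pendant 'ROWS' [OPENING]. ROWS is JSON, a list of rows, each a list of 2 entries, a list of its own where there are three numbers: the shift along the tool's x, y, z in mm, then the turn, a rotation vector about the tool's x, y, z in rad. A call has 1 to 10 rows; each row is the pose to reach, as a shift and turn from the pose commanded when the call began, along the tool's axes at that moment; what a row does not reach only later rows make up. A row lasts 1/10 s, in which the tool goes at most 50 mm and 8.59 degrees, less where a joint would pass 70% of its speed; a pose out of reach is approached as far as the arm can. A call with a gripper value outside its range is refused whole. OPENING is the opening, from 0 (shut) to 1 (fully open), set as the call begins (- or left out, the last holds). The fingers move at their own pace and stop on an object; the grip force is fixed at half the most. Time passes only in rows, so rows that repeat a pose let the fingers close. It gives the time, the measured TCP pose, the force, the opening and the grip force at its end, in the units of the state.
- r.sense(): the state, without advancing time (a new reading comes with each control period).
- r.capture(name): name is "scene" or "top" or "wrist"; returns a dict with "frame" (480x640x3 uint8, red, green, blue), "vertical_fov" (degrees; the focal length in pixels is half the picture's height over the tangent of half this angle, whatever the lens; pixels are square), "cx", "cy" (the principal point, pixels), "rvec" (rotation vector, rad) and "tvec" (3), from world to camera coordinates, as OpenCV has them. Camera axes: x right, y down, z forward; pixel columns grow to the right and rows downward; lengths in m; the calibration is good to about 2 mm. The wrist camera is an equidistant fisheye: a pixel r from the principal point sees the ray r / f radians off the axis. A picture is of the moment at which its call begins. There is no depth.
- r.finish_job(): hands the job in; it is judged then, once.
The state is a dict: "time_s": time; "joints": joint angles; "joint_velocities": joint speeds; "effort": joint torques, N m; "tcp_pos": TCP position; "ee_rot": TCP orientation; "wrist_force": force on the tool from outside, world axes, zero at the start; "moment": the same for the moment, N m; "gripper_width": opening from 0.0 (shut) to 1.0 (fully open); "gripper_force": force on a finger pad.
Only numpy, scipy, OpenCV 4.12 (cv2) and the standard library are available. Lean on these libraries where they do the work, as an engineer would, in place of code of your own. Each camera call takes 0.05 s, during which the arm holds its last target. There are 200 camera calls.

## Task

One of the two look-alike blue centrifuge buckets has too little ballast. First set one of them on the balance pan and let go, and read the beam: the pan sinks under the full-weight bucket and stays up under the light one. Leave the full-weight bucket standing in the pan with the pan down, and press the light one fully home in the white dock nest; work gently, without hard pressing or knocking on the balance or the dock, and leave the other things on the bench where they are.

Things in the scene. Friction and masses are not known exactly. Their poses are not given: they have to be found in the camera images.
- bucket_a: closed upright blue cylinder, black top, thin bright band; 36 mm diameter, 102 mm tall; origin at the centre of its underside, z up its axis. Grip its sides, 40 to 60 N; it can pivot between the pads. Looks just like the other bucket: one weighs about 140 g (too light), the other about 260 g; only weighing tells which. The ballast slug inside can shift about 2 mm
- bucket_b: closed upright blue cylinder, black top, thin bright band; 36 mm diameter, 102 mm tall; origin at the centre of its underside, z up its axis. Grip its sides, 40 to 60 N; it can pivot between the pads. Looks just like the other bucket: one weighs about 140 g (too light), the other about 260 g; only weighing tells which. The ballast slug inside can shift about 2 mm
- beam (a joint): tilt of the balance beam, rad: 0 = beam level, pan up (empty, or the light bucket on it); grows as the pan sinks, 0.10 = pan fully down on its stop (13 mm lower). Free to swing: about 2 N on the pan starts it down, and it goes over in about 0.5 s
- pan_seat (a point): centre of the upper face of the steel balance pan, where a bucket stands; 75 mm above the bench with the pan up. z = the pan's normal, y along the beam to the brass counterweight (260 mm away, 96 mm high), x across it. Round the seat a raised ring, 6 mm high, 44 mm inside and 50 mm outside diameter. The pan tips with the beam; a bucket on it leans with it
- dock: grey fixed tray, 112 x 112 mm, rim 20 mm high, holding a white square nest block (82 x 82 mm, top 50 mm above the bench) with one round upright hole in its middle. Origin at the centre of the tray's underside, on the bench, z up, x and y along its sides. A bucket is home when its underside is 18 mm above this origin (32 mm below the nest's top), the follower plate under it on a hard stop
- dock_top (a point): point over the tray's centre at the height of the nest's top, 50 mm above the bench; x, y as the dock. The nest is clamped off-centre: the axis of its hole (40 mm diameter, square edge) lies anywhere up to 6 mm along x and 6 mm along y from here; this is not measured. Find the hole by feel (light sliding contact until the bucket drops in) or by sight
- dock_floor (a point): point over the tray's centre 18 mm above the bench, the height of a bucket's underside when home. In the hole an orange follower plate starts 10 to 16 mm above this (16 to 22 mm below the nest's top). It resists with about 7 N of friction, has no spring and stays where pushed; a bucket just dropped in stands too high
- petri_1: bystander: clear round dish, 66 mm wide, 15 mm high; origin at the centre of its underside
- timer: bystander: white digital timer, 38 x 72 x 58 mm; origin at the centre of its underside
- jar_cotton: bystander: white jar, 54 mm wide, 84 mm tall; origin at the centre of its underside
- bottle_reagent_1: bystander: brown bottle with black cap, 48 mm wide, 98 mm tall; origin at the centre of its underside
Not all that is in view belongs to the job. There is more than one size of the dock; the job needs the larger.

How it is judged (in metres and radians):
On the way, in this order (a step that is already met when the one before it is completed fails the run):
1. one bucket stands in the balance pan, let go, while no bucket is home in the dock yet (((distance between bucket_a and pan_seat below 0.009 m and angle between the z axis of bucket_a and the z axis of pan_seat, either way round below 0.06 rad and contact force between bucket_a and the fingers below 0.05 N) or (distance between bucket_b and pan_seat below 0.009 m and angle between the z axis of bucket_b and the z axis of pan_seat, either way round below 0.06 rad and contact force between bucket_b and the fingers below 0.05 N))), for 0.2 s.
2. a bucket is pressed home in the dock nest (((z of bucket_a in the frame of dock below 0.0205 m and horizontal distance between bucket_a and dock below 0.0125 m and angle between bucket_a's own z axis and vertical below 0.12 rad) or (z of bucket_b in the frame of dock below 0.0205 m and horizontal distance between bucket_b and dock below 0.0125 m and angle between bucket_b's own z axis and vertical below 0.12 rad))), for 0.2 s.
At the end, for the whole second after the job is handed in: One bucket in the pan (within 9 mm of the seat, square to it within 0.06 rad), beam above 0.08 rad, so it is the full-weight one; the other home in the dock (underside at most 20.5 mm above the bench, within 12.5 mm of the dock centre, leaning under 0.12 rad); both at rest (((distance between bucket_a and pan_seat below 0.009 m and angle between the z axis of bucket_a and the z axis of pan_seat, either way round below 0.06 rad and z of bucket_b in the frame of dock below 0.0205 m and horizontal distance between bucket_b and dock below 0.0125 m and angle between bucket_b's own z axis and vertical below 0.12 rad) or (distance between bucket_b and pan_seat below 0.009 m and angle between the z axis of bucket_b and the z axis of pan_seat, either way round below 0.06 rad and z of bucket_a in the frame of dock below 0.0205 m and horizontal distance between bucket_a and dock below 0.0125 m and angle between bucket_a's own z axis and vertical below 0.12 rad)) and value of joint beam above 0.08 rad and linear speed of each of bucket_a, bucket_b below 0.02 m/s); the robot touches nothing.
It fails at once if the dock is pressed with more than 40 N (contact force between anything else and dock above 40 N).
It fails at once if the balance is pressed with more than 40 N (contact force between anything else and balance above 40 N).
It fails at once if a bucket is knocked over (angle between any of bucket_a, bucket_b's own z axis and vertical above 0.7 rad).
It fails at once if a bystander is moved more than 30 mm (distance of any of petri_1, timer, jar_cotton, bottle_reagent_1 from where it was at the start of the episode above 0.03 m).
It also fails if it takes over 64 s, if anything falls off the work surface, if the arm or the gripper's body presses on something with over 40 N, if the wrist force passes 120 N, or if a joint passes its speed limit or range.

## Working session

There is one attempt and no reset: what is moved stays moved. The work goes in short steps, Python scripts to look and compute and a shell command to move; the robot and the scene stay as the last step left them, time stands still between calls to the robot, and variables do not carry over. Pictures are saved under pics/ and viewed, at most 10 in all, crops included, and the job is handed in when it is done.

```bash
mkdir -p pics; ls; cat > h.py <<'E'
import numpy as np, cv2, json
from station import r
def cap(n,fn=None):
    c=r.capture(n); c['name']=n
    if fn: cv2.imwrite('pics/'+fn,c['frame'][:,:,::-1])
    R,_=cv2.Rodrigues(np.array(c['rvec'],float)); c['R']=R; c['t']=np.array(c['tvec'],float).ravel()
    c['f']=240/np.tan(np.radians(c['vertical_fov'])/2); return c
def px2w(c,u,v,z):
    d=np.array([(u-c['cx'])/c['f'],(v-c['cy'])/c['f'],1.])
    if c['name']=='wrist':
        q=np.hypot(d[0],d[1]); d=np.array([d[0]/q*np.sin(q),d[1]/q*np.sin(q),np.cos(q)]) if q>0 else np.array([0,0,1.])
    o=-c['R'].T@c['t']; d=c['R'].T@d; return o+d*(z-o[2])/d[2]
def w2px(c,p):
    q=c['R']@np.array(p,float)+c['t']
    if c['name']=='wrist':
        rr=np.hypot(q[0],q[1]); th=np.arctan2(rr,q[2]); return c['cx']+c['f']*th*q[0]/rr, c['cy']+c['f']*th*q[1]/rr
    return c['cx']+c['f']*q[0]/q[2], c['cy']+c['f']*q[1]/q[2]
def st():
    s=r.sense(); np.set_printoptions(precision=4,suppress=True)
    print(s['time_s'],np.array(s['tcp_pos']),'F',np.array(s['wrist_force']),'w',s['gripper_width'],s['gripper_force']); return s
def totool(p):
    s=r.sense(); return np.array(s['ee_rot']).T@(np.array(p)-np.array(s['tcp_pos']))*1000
E
python3 - <<'E'
from h import *
a=cap('scene','s0.png');b=cap('top','t0.png')
for c in(a,b): print(c['f'],c['cx'],c['cy'],-c['R'].T@c['t'])
s=st();print(np.array(s['ee_rot']))
E
```

```text
pics
587.9498814729686 322.51888767716764 248.44761197680276 [-0.24206017 -1.42460342  0.82153287]
570.9043486999494 320.92607413076274 239.9848348915736 [ 0.47965423 -0.17222098  1.6727816 ]
0.1 [0.2732 0.5617 0.2913] F [-0.2536  0.2596  0.1187] w 0.997858427353972 0.0
[[ 0.8992 -0.4376 -0.0008]
 [-0.4376 -0.8992 -0.0018]
 [ 0.0001  0.002  -1.    ]]
```

View pics/s0.png

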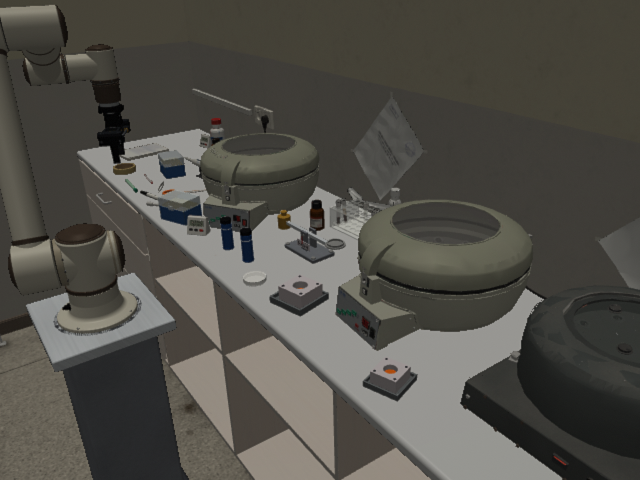

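View pics/t0.png

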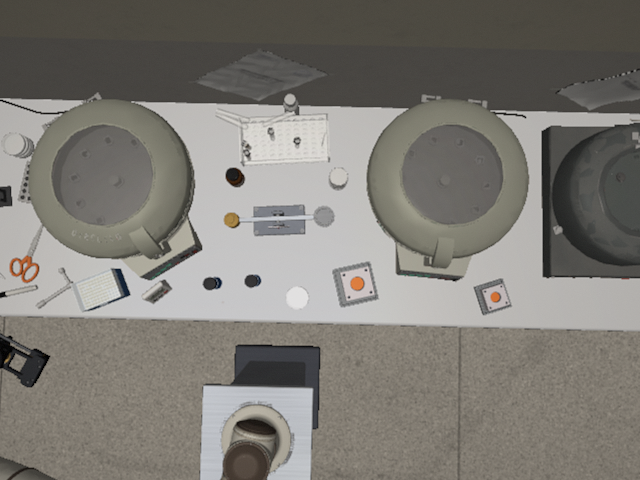

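The top view shows the buckets at about (212,284) and (252,281), the pan at (324,216), the counterweight at (232,220), the large dock at (356,284) with its orange hole at (357,284), and the dish at (297,298). The bottle is at (235,177) and the jar at (338,178).

```bash
python3 - <<'E'
from h import *
import cv2
c=cap('top'); im=c['frame']
for n,u,v,z in [('b1',212,284,.1),('b2',252,281,.1),('pan',324,216,.075),('cw',232,220,.096),('dock',356,284,.05),('orange',357,284,.03),('petri',297,298,.015),('jar',338,178,.084)]:
    print(n,px2w(c,u,v,z))
s=cap('scene')
for n,z in (('b1',0.1),): pass
# crops
A=cv2.resize(im[200:310,195:395],None,fx=4,fy=4,interpolation=cv2.INTER_CUBIC)
cv2.imwrite('pics/tc.png',A[:,:,::-1])
E
```

```text
b1 [0.44397602 0.12229682 0.1       ]
b2 [0.45493771 0.01278953 0.1       ]
pan [ 0.641751   -0.18064687  0.075     ]
cw [0.62203954 0.07407975 0.096     ]
dock [ 0.45304998 -0.27625963  0.05      ]
orange [ 0.4527939  -0.28041129  0.03      ]
petri [ 0.40785338 -0.10881531  0.015     ]
jar [ 0.74887661 -0.21722138  0.084     ]
```

View pics/tc.png

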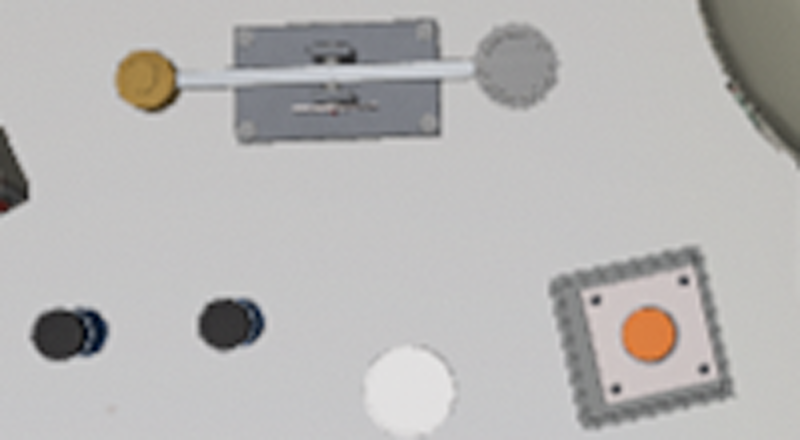

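The crop (offset 195,200, scale 4) puts the bucket tops at (209.8,283.5) and (251,281), the pan centre at (324,216.3) and the hole rim at (357.3,283.5). The dish and the dock's surroundings are clear for a vertical approach.

```bash
python3 - <<'E'
from h import *
c=cap('top')
for n,u,v,z in [('b1',209.8,283.5,.102),('b2',251,281,.102),('pan',324,216.3,.08),('hole',357.3,283.5,.05)]:
    p=px2w(c,u,v,z); q=p.copy(); q[2]=.291; print(n,p,totool(q))
E
```

```text
b1 [0.44523715 0.12800094 0.102     ] [344.41220631 314.91250162   1.08108085]
b2 [0.45490048 0.01529636 0.102     ] [402.41484564 412.02782606   1.17864011]
pan [ 0.64039994 -0.18064139  0.08      ] [654.9469673  507.04974942   1.29083491]
hole [ 0.45455547 -0.27991437  0.05      ] [531.27280069 677.63100959   1.44291179]
```

```bash
python3 -m pendant '[[[40,41,0],[0,0,0.11]],[[80,82,0],[0,0,0.23]],[[115,118,0],[0,0,0.35]],[[150,154,0],[0,0,0.47]],[[185,190,0],[0,0,0.59]],[[220,226,0],[0,0,0.71]],[[255,262,0],[0,0,0.83]],[[290,298,0],[0,0,0.95]],[[325,334,0],[0,0,1.06]],[[350,360,0],[0,0,1.117]]]' 1
python3 -m pendant '[[[0,0,0],[0,0,0]]]'
python3 - <<'E'
from h import *
s=st();print(np.array(s['ee_rot'])); print(totool([.455,.0155,.291]))
c=cap('wrist','w0.png'); print(-c['R'].T@c['t'],c['R'][2],c['f'],c['cx'],c['cy'])
for p in([.455,.0155,.102],[.445,.128,.102],[.64,-.18,.08],[.4545,-.28,.05]): print(w2px(c,p))
E
```

```text
time_s: 1.25
tcp_pos: [0.4301, 0.0852, 0.2927]
ee_rot: [[-0.002, -1.0, 0.001], [-1.0, 0.002, 0.001], [-0.001, -0.001, -1.0]]
wrist_force: [1.0, 0.1, 0.1]
gripper_width: 0.995
gripper_force: 0.0
time_s: 1.35
tcp_pos: [0.4305, 0.0825, 0.2922]
ee_rot: [[-0.008, -1.0, -0.0], [-1.0, 0.008, -0.001], [0.001, 0.0, -1.0]]
wrist_force: [-0.3, -0.1, 0.2]
gripper_width: 0.999
gripper_force: 0.0
1.35 [0.4305 0.0825 0.2922] F [-0.2526 -0.1088  0.1565] w 0.9989373241564536 0.0
[[-0.008  -1.     -0.0004]
 [-1.      0.008  -0.0007]
 [ 0.0007  0.0004 -1.    ]]
[ 66.8111 -25.075    1.2803]
[ 0.4305 -0.001   0.3843] [ 0.0031  0.3025 -0.9532] 371.64829954431775 319.017345068332 242.8516304019307
(np.float64(287.01901291810776), np.float64(150.85642605732755))
(np.float64(303.19159769207494), np.float64(288.04309011580096))
(np.float64(95.61238289582636), np.float64(-33.69707968299289))
(np.float64(292.4806421115374), np.float64(-129.13753382408575))
```

View pics/w0.png

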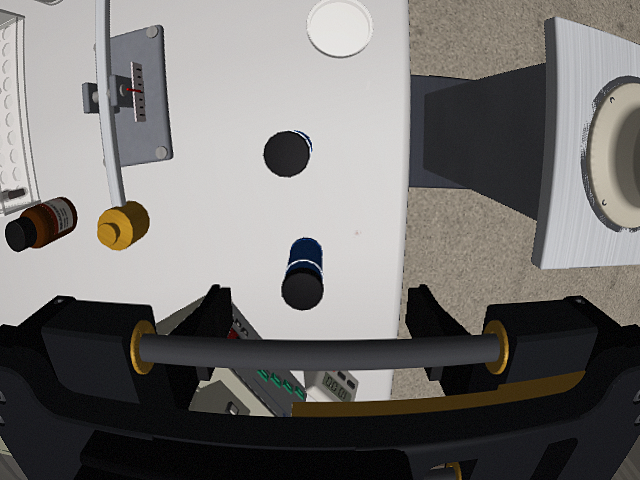

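The wrist view shows b2's top at (287,154) (predicted 287,151), b1's at (302,288) as predicted, and the dish at (340,27). The positions agree to about 2 mm. I'll go over b2 and down to grasp it 70 mm up.

```bash
python3 -m pendant '[[[33,-12,0],[0,0,-0.008]],[[66,-25,0],[0,0,-0.008]],[[66,-25,40],[0,0,-0.008]],[[66,-25,80],[0,0,-0.008]],[[66,-25,120],[0,0,-0.008]],[[66,-25,150],[0,0,-0.008]],[[66,-25,170],[0,0,-0.008]],[[66,-25,170],[0,0,-0.008]],[[66,-25,170],[0,0,-0.008]]]' 1
python3 -m pendant '[[[0,0,0],[0,0,0]],[[0,0,0],[0,0,0]],[[0,0,0],[0,0,0]],[[0,0,0],[0,0,0]],[[0,0,0],[0,0,0]],[[0,0,0],[0,0,0]]]' 0.3
```

```text
time_s: 2.3
tcp_pos: [0.4555, 0.0222, 0.1226]
ee_rot: [[0.011, -1.0, 0.0], [-1.0, -0.011, -0.0], [0.0, -0.0, -1.0]]
wrist_force: [0.7, 0.4, 0.6]
gripper_width: 1.002
gripper_force: 0.0
time_s: 2.9
tcp_pos: [0.4551, 0.0211, 0.1224]
ee_rot: [[0.009, -1.0, 0.0], [-1.0, -0.009, 0.0], [-0.0, -0.0, -1.0]]
wrist_force: [-0.5, -0.2, -0.1]
gripper_width: 0.538
gripper_force: 0.0
```

```bash
python3 -m pendant '[[[4,0,0],[0,0,0]],[[4,0,0],[0,0,0]],[[4,0,0],[0,0,0]],[[4,0,0],[0,0,0]],[[4,0,0],[0,0,0]],[[4,0,0],[0,0,0]],[[4,0,0],[0,0,0]],[[4,0,0],[0,0,0]]]' 0.25
```

```text
time_s: 3.7
tcp_pos: [0.455, 0.0172, 0.1223]
ee_rot: [[0.009, -1.0, -0.0], [-1.0, -0.009, -0.0], [0.0, 0.0, -1.0]]
wrist_force: [-0.5, -0.1, 1.0]
gripper_width: 0.403
gripper_force: 30.0
```

```bash
python3 -m pendant '[[[0,0,-8],[0,0,0]],[[0,0,-25],[0,0,0]],[[0,0,-50],[0,0,0]],[[0,0,-75],[0,0,0]],[[0,0,-100],[0,0,0]],[[0,0,-125],[0,0,0]],[[0,0,-143],[0,0,0]],[[0,0,-150],[0,0,0]],[[0,0,-150],[0,0,0]],[[0,0,-150],[0,0,0]]]'
python3 - <<'E'
from h import *
st(); print(totool([.6404,-.1806,.272]))
E
```

```text
time_s: 4.7
tcp_pos: [0.4543, 0.0171, 0.2712]
ee_rot: [[0.009, -1.0, -0.002], [-1.0, -0.009, -0.0], [0.0, 0.002, -1.0]]
wrist_force: [0.3, 0.9, -2.5]
gripper_width: 0.403
gripper_force: 30.0
4.7 [0.4543 0.0171 0.2712] F [ 0.2776  0.9154 -2.4676] w 0.40266639326905396 29.99973725527525
[ 199.2855 -184.3803   -1.2319]
```

```bash
python3 -m pendant '[[[7,-9,0],[0,0,0]],[[21,-28,0],[0,0,0]],[[38,-50,0],[0,0,0]],[[55,-73,0],[0,0,0]],[[72,-95,0],[0,0,0]],[[89,-118,0],[0,0,0]],[[106,-141,0],[0,0,0]],[[122,-163,0],[0,0,0]],[[132,-176,0],[0,0,0]],[[138,-184,0],[0,0,0]]]'
python3 -m pendant '[[[0,0,0],[0,0,0]],[[0,0,0],[0,0,0]],[[0,0,0],[0,0,0]],[[0,0,0],[0,0,0]]]'
python3 - <<'E'
from h import *
st(); print(totool([.6404,-.1806,.272]))
c=cap('wrist','w1.png');print(w2px(c,[.6404,-.1806,.08]),w2px(c,[.4545,-.28,.05]))
E
```

```text
time_s: 5.7
tcp_pos: [0.6413, -0.1208, 0.2698]
ee_rot: [[0.008, -1.0, -0.003], [-1.0, -0.008, -0.0], [0.0, 0.003, -1.0]]
wrist_force: [0.1, 0.5, -2.5]
gripper_width: 0.404
gripper_force: 30.0
time_s: 6.1
tcp_pos: [0.6399, -0.1186, 0.2727]
ee_rot: [[0.01, -1.0, 0.0], [-1.0, -0.01, 0.0], [-0.0, -0.0, -1.0]]
wrist_force: [0.5, 0.2, -2.0]
gripper_width: 0.403
gripper_force: 30.0
6.1 [ 0.6399 -0.1186  0.2727] F [ 0.4657  0.1692 -2.0218] w 0.40317089035362946 29.99999351799488
[62.0106  0.0718  0.6543]
(np.float64(320.5089261910647), np.float64(156.5234491247366)) (np.float64(523.8768241902661), np.float64(59.949162928607336))
```

View pics/w1.png

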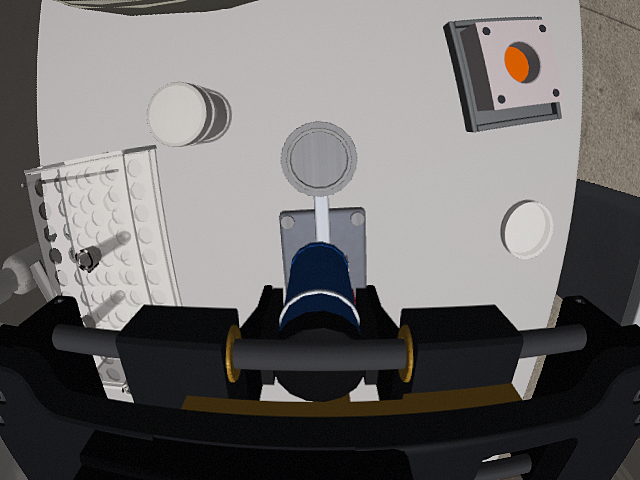

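The pan ring's centre is at (319.5,158) (predicted 320.5,156.5) and the hole's at (522,62.5) (predicted 524,60). The held bucket hangs straight, with the front edge of its underside at about (320,243).

```bash
python3 - <<'E'
from h import *
c=cap('wrist'); print('bucket bottom front',px2w(c,320,243,.1505), 'pan',px2w(c,319.5,158,.08),'hole',px2w(c,522,62.5,.05))
print(totool([.6408,-.1795,.2]))
E
```

```text
bucket bottom front [ 0.64052318 -0.13396723  0.1505    ] pan [ 0.64127281 -0.17947453  0.08      ] hole [ 0.45671338 -0.27716042  0.05      ]
[60.79507644 -0.1335715  72.77464373]
```

```bash
python3 -m pendant '[[[10,0,0],[0,0,0]],[[30,0,0],[0,0,0]],[[50,0,0],[0,0,0]],[[60,0,0],[0,0,0]],[[62,0,10],[0,0,0]],[[62,0,30],[0,0,0]],[[62,0,50],[0,0,0]],[[62,0,62],[0,0,0]],[[62,0,66],[0,0,0]],[[62,0,66],[0,0,0]]]'
python3 -m pendant '[[[0,0,0],[0,0,0]],[[0,0,2],[0,0,0]],[[0,0,4],[0,0,0]],[[0,0,5],[0,0,0]],[[0,0,5],[0,0,0]]]'
```

```text
time_s: 7.2
tcp_pos: [0.6409, -0.1809, 0.2057]
ee_rot: [[0.01, -1.0, -0.001], [-1.0, -0.01, -0.0], [0.0, 0.001, -1.0]]
wrist_force: [0.1, -0.3, -2.3]
gripper_width: 0.401
gripper_force: 30.0
time_s: 7.7
tcp_pos: [0.6408, -0.1811, 0.2012]
ee_rot: [[0.009, -1.0, -0.0], [-1.0, -0.009, 0.0], [-0.0, 0.0, -1.0]]
wrist_force: [-0.2, -0.2, -2.3]
gripper_width: 0.405
gripper_force: 30.0
```

```bash
python3 -m pendant '[[[0,0,1],[0,0,0]],[[0,0,2],[0,0,0]],[[0,0,3],[0,0,0]],[[0,0,3],[0,0,0]],[[0,0,3],[0,0,0]]]'; python3 -m pendant '[[[0,0,1],[0,0,0]],[[0,0,1.5],[0,0,0]],[[0,0,1.5],[0,0,0]],[[0,0,1.5],[0,0,0]]]'
```

```text
time_s: 8.2
tcp_pos: [0.6409, -0.1811, 0.1982]
ee_rot: [[0.009, -1.0, -0.0], [-1.0, -0.009, -0.0], [0.0, 0.0, -1.0]]
wrist_force: [0.6, -0.4, -1.4]
gripper_width: 0.409
gripper_force: 30.0
time_s: 8.6
tcp_pos: [0.641, -0.1812, 0.1972]
ee_rot: [[0.009, -1.0, 0.001], [-1.0, -0.009, -0.0], [0.0, -0.001, -1.0]]
wrist_force: [-0.8, 0.1, -0.1]
gripper_width: 0.407
gripper_force: 30.0
```

```bash
python3 -m pendant '[[[0,0,0],[0,0,0]],[[0,0,0],[0,0,0]],[[0,0,0],[0,0,0]],[[0,0,0],[0,0,0]],[[0,0,0],[0,0,0]],[[0,0,0],[0,0,0]],[[0,0,0],[0,0,0]],[[0,0,0],[0,0,0]]]' 0.7
python3 -m pendant '[[[0,0,-5],[0,0,0]],[[0,0,-20],[0,0,0]],[[0,0,-45],[0,0,0]],[[0,0,-80],[0,0,0]],[[0,0,-110],[0,0,0]],[[-30,0,-110],[0,0,0]],[[-60,0,-110],[0,0,0]],[[-75,0,-110],[0,0,0]],[[-75,0,-110],[0,0,0]]]'
python3 - <<'E'
from h import *
st()
c=cap('wrist','w2.png')
s=cap('scene'); u,v=map(int,w2px(s,[.64,-.1,.1])); print(u,v)
A=cv2.resize(s['frame'][v-50:v+50,u-60:u+60],None,fx=4,fy=4,interpolation=cv2.INTER_CUBIC)
W=cv2.resize(c['frame'],(533,400)); cv2.imwrite('pics/m2.png',cv2.resize(np.hstack([W,A]),(800,316))[:,:,::-1])
print('bucket bottom up',w2px(c,[.641,-.18,.177]),'down',w2px(c,[.641,-.19,.164]))
E
```

```text
time_s: 9.4
tcp_pos: [0.6409, -0.1811, 0.1968]
ee_rot: [[0.009, -1.0, 0.0], [-1.0, -0.009, -0.0], [0.0, -0.0, -1.0]]
wrist_force: [0.0, -0.4, -0.4]
gripper_width: 0.699
gripper_force: 0.0
time_s: 10.3
tcp_pos: [0.6403, -0.1045, 0.3072]
ee_rot: [[0.012, -1.0, 0.0], [-1.0, -0.012, 0.0], [-0.0, -0.0, -1.0]]
wrist_force: [0.4, 0.0, -0.1]
gripper_width: 0.704
gripper_force: 0.0
10.3 [ 0.6403 -0.1045  0.3072] F [ 0.4235  0.0038 -0.104 ] w 0.7039739868852 0.0
318 227
bucket bottom up (np.float64(320.94056463507326), np.float64(141.85626059378532)) down (np.float64(321.0507565823427), np.float64(125.31559079036725))
```

View pics/m2.png

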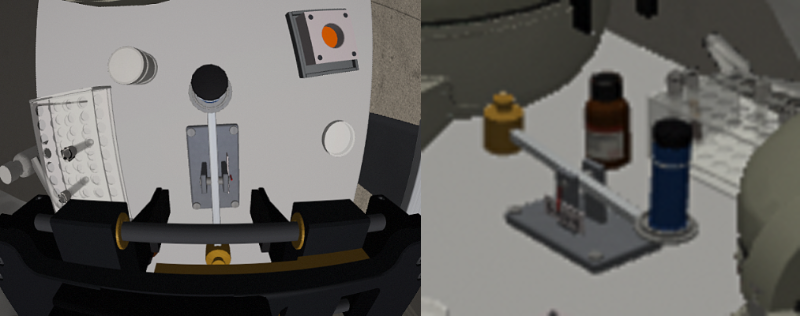

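In the mosaic the counterweight is up, the beam slopes, and the bucket in the pan stands low: its top is at about (318,122), against a prediction of (321,125) for pan down and (321,142) for pan up. So this bucket is the full-weight one and stays, and b1 is the light one.

```bash
python3 -m pendant '[[[-30,25,0],[0,0,0]],[[-65,53,0],[0,0,0]],[[-100,82,0],[0,0,0]],[[-135,110,0],[0,0,0]],[[-170,139,0],[0,0,0]],[[-205,168,0],[0,0,0]],[[-225,184,0],[0,0,0]],[[-235,192,0],[0,0,0]],[[-235,192,0],[0,0,0]],[[-235,192,0],[0,0,0]]]' 1
python3 - <<'E'
from h import *
st(); print(totool([.4455,.1285,.122]))
E
```

```text
time_s: 11.4
tcp_pos: [0.4467, 0.1266, 0.3068]
ee_rot: [[0.008, -1.0, 0.0], [-1.0, -0.008, -0.0], [0.0, -0.0, -1.0]]
wrist_force: [0.5, -0.1, -0.6]
gripper_width: 1.001
gripper_force: 0.0
11.4 [0.4467 0.1266 0.3068] F [ 0.4891 -0.1351 -0.5536] w 1.001426822281872 0.0
[ -1.9966   1.2575 184.8099]
```

```bash
python3 -m pendant '[[[-3,1,30],[0,0,0]],[[-3,1,70],[0,0,0]],[[-3,1,110],[0,0,0]],[[-3,1,150],[0,0,0]],[[-3,1,175],[0,0,0]],[[-3,1,185],[0,0,0]],[[-3,1,185],[0,0,0]],[[-3,1,185],[0,0,0]]]' 1
python3 -m pendant '[[[0,0,0],[0,0,0]],[[0,0,0],[0,0,0]],[[0,0,0],[0,0,0]],[[0,0,0],[0,0,0]],[[0,0,0],[0,0,0]],[[0,0,0],[0,0,0]],[[0,0,0],[0,0,0]],[[0,0,0],[0,0,0]],[[0,0,0],[0,0,0]],[[0,0,0],[0,0,0]]]' 0.25
```

```text
time_s: 12.2
tcp_pos: [0.4463, 0.1302, 0.1226]
ee_rot: [[0.008, -1.0, 0.002], [-1.0, -0.008, 0.001], [-0.001, -0.002, -1.0]]
wrist_force: [0.4, -0.0, 1.0]
gripper_width: 0.997
gripper_force: 0.0
time_s: 13.2
tcp_pos: [0.4451, 0.1301, 0.1217]
ee_rot: [[0.009, -1.0, -0.0], [-1.0, -0.009, -0.0], [0.0, 0.0, -1.0]]
wrist_force: [0.1, 0.2, 0.2]
gripper_width: 0.406
gripper_force: 30.0
```

```bash
python3 -m pendant '[[[0,0,-8],[0,0,0]],[[0,0,-25],[0,0,0]],[[0,0,-50],[0,0,0]],[[0,0,-75],[0,0,0]],[[0,0,-95],[0,0,0]],[[0,0,-108],[0,0,0]],[[0,0,-110],[0,0,0]],[[0,0,-110],[0,0,0]]]'
python3 - <<'E'
from h import *
st(); print(totool([.456,-.22,.232]))
E
```

```text
time_s: 14.0
tcp_pos: [0.4448, 0.13, 0.2319]
ee_rot: [[0.009, -1.0, 0.0], [-1.0, -0.009, 0.001], [-0.001, -0.0, -1.0]]
wrist_force: [0.5, -0.2, -2.3]
gripper_width: 0.403
gripper_force: 30.0
14.0 [0.4448 0.13   0.2319] F [ 0.538  -0.1695 -2.3192] w 0.40318842319856746 29.995126424572618
[350.0705  -8.1766  -0.3039]
```

```bash
python3 -m pendant '[[[12,0,0],[0,0,0]],[[40,-1,0],[0,0,0]],[[80,-2,0],[0,0,0]],[[120,-3,0],[0,0,0]],[[160,-4,0],[0,0,0]],[[200,-5,0],[0,0,0]],[[240,-6,0],[0,0,0]],[[280,-7,0],[0,0,0]],[[315,-8,0],[0,0,0]],[[338,-8,0],[0,0,0]]]'
python3 -m pendant '[[[10,0,0],[0,0,0]],[[12,0,0],[0,0,0]],[[12,0,0],[0,0,0]],[[12,0,0],[0,0,0]],[[12,0,0],[0,0,0]],[[12,0,0],[0,0,0]]]'
python3 - <<'E'
from h import *
st()
for i in range(6):
    c=cap('wrist'); print(np.array(r.sense()['wrist_force'])[2],end=' ')
c=cap('wrist','w3.png'); st(); print(w2px(c,[.456,-.278,.05]))
s=cap('scene'); u,v=map(int,w2px(s,[.64,-.1,.1]))
A=cv2.resize(s['frame'][v-60:v+60,u-60:u+60],(480,480),interpolation=cv2.INTER_CUBIC)
E
```

```text
time_s: 15.0
tcp_pos: [0.4549, -0.2104, 0.2304]
ee_rot: [[0.007, -1.0, -0.003], [-1.0, -0.007, 0.0], [-0.0, 0.003, -1.0]]
wrist_force: [0.6, 1.3, -1.5]
gripper_width: 0.405
gripper_force: 30.0
time_s: 15.6
tcp_pos: [0.4563, -0.2191, 0.2319]
ee_rot: [[0.01, -1.0, 0.0], [-1.0, -0.01, 0.0], [-0.0, -0.0, -1.0]]
wrist_force: [-0.0, -0.4, -0.6]
gripper_width: 0.401
gripper_force: 30.0
15.6 [ 0.4563 -0.2191  0.2319] F [-0.0295 -0.3603 -0.5762] w 0.40073458639235754 29.99516557263064
-1.125928607492532 -0.3905240921739439 -1.382078363444906 -1.4708243017541547 -1.0580356709843373 0.038221170471168575 15.95 [ 0.4562 -0.2197  0.2318] F [-0.7995 -0.2373 -1.9334] w 0.4066822941046127 29.995075992865168
(np.float64(321.48035734764284), np.float64(162.60899018692194))
```

View pics/w3.png

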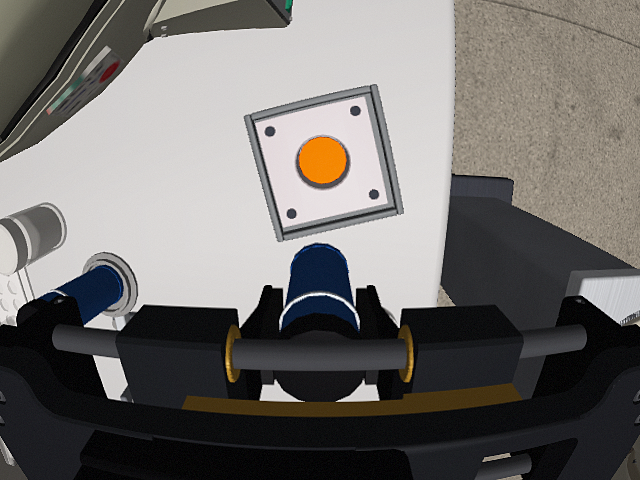

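The hole's centre is at about (322,161) and the held bucket hangs straight, with its front bottom edge near (319,243). The full-weight bucket is in the pan ring at left. I'll measure the hole's rim.

```bash
python3 - <<'E'
from h import *
c=cap('wrist'); im=c['frame'].astype(int)
roi=im[110:215,270:375]; white=(roi.min(2)>150).astype(np.uint8)
n,l,stt,cen=cv2.connectedComponentsWithStats(1-white)
k=l[51,52]; m=(l==k).astype(np.uint8); print(stt[k],cen[k]+[270,110])
ct=max(cv2.findContours(m,0,cv2.CHAIN_APPROX_NONE)[0],key=len)[:,0]+[270,110]
P=np.array([px2w(c,u,v,.05)[:2] for u,v in ct])
A=np.c_[2*P,np.ones(len(P))]; x=np.linalg.lstsq(A,(P**2).sum(1),rcond=None)[0]
print('hole',x[:2],'rad',np.sqrt(x[2]+x[0]**2+x[1]**2))
# bucket bottom arc: blue pixels, first blue row per column
b=(im[:,:,2]>im[:,:,0]+25)&(im[:,:,2]>im[:,:,1]+10)
pts=[(u,np.argmax(b[225:300,u])+225) for u in range(296,345) if b[225:300,u].any()]
zb=c and r.sense()['tcp_pos'][2]-.1217
Q=np.array([px2w(c,u,v,zb)[:2] for u,v in pts])
from scipy.optimize import least_squares
f=least_squares(lambda p:np.hypot(*(Q-p).T)-.018,[.456,-.22]); print('bucket bottom',f.x,np.abs(f.fun).max(),pts[::8])
s=st(); d=x[:2]-f.x; print('shift tool',np.array(s['ee_rot']).T@np.r_[d,0]*1000, 'vs tcp',totool([x[0],x[1],.2]), 'bottom z',zb)
E
```

```text
[  25   26   55   54 2273] [322.37351518 162.59744831]
hole [ 0.45529271 -0.27800626] rad 0.019578833085825798
bucket bottom [ 0.45730263 -0.21689787] 0.0005485128670317356 [(296, np.int64(254)), (304, np.int64(247)), (312, np.int64(244)), (320, np.int64(244)), (328, np.int64(245)), (336, np.int64(248)), (344, np.int64(258))]
16.05 [ 0.4562 -0.2198  0.2317] F [-0.2501  0.0779 -1.6724] w 0.4061895723306621 29.995085952139107
shift tool [61.0879  2.557   0.0001] vs tcp [58.1797  1.4442 31.7475] bottom z 0.11004741639206159
```

```bash
python3 -m pendant '[[[10,0,0],[0,0,0]],[[30,1,0],[0,0,0]],[[50,2,0],[0,0,0]],[[60,2,10],[0,0,0]],[[60,2,25],[0,0,0]],[[60,2,40],[0,0,0]],[[60,2,50],[0,0,0]],[[60,2,55],[0,0,0]],[[60,2,55],[0,0,0]],[[60,2,55],[0,0,0]]]'
python3 -m pendant '[[[0,0,2],[0,0,0]],[[0,0,4],[0,0,0]],[[0,0,5],[0,0,0]],[[0,0,6],[0,0,0]],[[0,0,7],[0,0,0]],[[0,0,7],[0,0,0]]]'
```

```text
time_s: 17.05
tcp_pos: [0.4552, -0.2799, 0.1771]
ee_rot: [[0.009, -1.0, 0.001], [-1.0, -0.009, -0.0], [0.0, -0.001, -1.0]]
wrist_force: [-0.0, 1.1, -0.6]
gripper_width: 0.408
gripper_force: 30.0
time_s: 17.65
tcp_pos: [0.4547, -0.2798, 0.1696]
ee_rot: [[0.009, -1.0, -0.0], [-1.0, -0.009, 0.0], [-0.0, 0.0, -1.0]]
wrist_force: [0.1, 1.0, -1.1]
gripper_width: 0.407
gripper_force: 30.0
```

```bash
python3 -m pendant '[[[0,0,1],[0,0,0]],[[0,0,2],[0,0,0]],[[0,0,3],[0,0,0]],[[0,0,3],[0,0,0]]]'; python3 -m pendant '[[[0,0,1],[0,0,0]],[[0,0,2],[0,0,0]],[[0,0,3],[0,0,0]],[[0,0,4],[0,0,0]],[[0,0,4],[0,0,0]]]'
```

```text
time_s: 18.05
tcp_pos: [0.4547, -0.2798, 0.1666]
ee_rot: [[0.009, -1.0, -0.0], [-1.0, -0.009, 0.0], [-0.0, 0.0, -1.0]]
wrist_force: [-1.3, 0.1, -1.0]
gripper_width: 0.406
gripper_force: 30.0
time_s: 18.55
tcp_pos: [0.4547, -0.2798, 0.1626]
ee_rot: [[0.009, -1.0, -0.0], [-1.0, -0.009, 0.0], [-0.0, 0.0, -1.0]]
wrist_force: [1.0, 0.3, -1.6]
gripper_width: 0.401
gripper_force: 30.0
```

It's in the hole, 9 mm deep and free. Next I push the follower down gently.

```bash
python3 -m pendant '[[[0,0,2],[0,0,0]],[[0,0,4],[0,0,0]],[[0,0,6],[0,0,0]],[[0,0,8],[0,0,0]],[[0,0,9],[0,0,0]],[[0,0,9],[0,0,0]]]'; python3 -m pendant '[[[0,0,1],[0,0,0]],[[0,0,2],[0,0,0]],[[0,0,3],[0,0,0]],[[0,0,4],[0,0,0]],[[0,0,4],[0,0,0]],[[0,0,4],[0,0,0]]]'
```

```text
time_s: 19.15
tcp_pos: [0.4547, -0.2798, 0.1535]
ee_rot: [[0.009, -1.0, -0.0], [-1.0, -0.009, 0.0], [-0.0, 0.0, -1.0]]
wrist_force: [-0.2, 0.2, -1.5]
gripper_width: 0.404
gripper_force: 30.0
time_s: 19.75
tcp_pos: [0.4549, -0.2799, 0.1505]
ee_rot: [[0.009, -1.0, 0.0], [-1.0, -0.009, -0.0], [0.0, -0.0, -1.0]]
wrist_force: [-2.3, 1.3, 4.6]
gripper_width: 0.402
gripper_force: 30.0
```

```bash
python3 -m pendant '[[[0,0,1],[0,0,0]],[[0,0,2],[0,0,0]],[[0,0,3],[0,0,0]],[[0,0,4],[0,0,0]],[[0,0,4],[0,0,0]],[[0,0,4],[0,0,0]]]'
```

```text
time_s: 20.35
tcp_pos: [0.4549, -0.2799, 0.1463]
ee_rot: [[0.009, -1.0, 0.0], [-1.0, -0.009, -0.0], [0.0, -0.0, -1.0]]
wrist_force: [-1.8, 0.3, 5.8]
gripper_width: 0.402
gripper_force: 30.0
```

```bash
python3 -m pendant '[[[0,0,1],[0,0,0]],[[0,0,2],[0,0,0]],[[0,0,3],[0,0,0]],[[0,0,4],[0,0,0]],[[0,0,4],[0,0,0]]]'; python3 -m pendant '[[[0,0,1],[0,0,0]],[[0,0,1.5],[0,0,0]],[[0,0,1.5],[0,0,0]]]'
```

```text
time_s: 20.85
tcp_pos: [0.4549, -0.2799, 0.1423]
ee_rot: [[0.009, -1.0, 0.0], [-1.0, -0.009, -0.0], [0.0, -0.0, -1.0]]
wrist_force: [-1.5, 0.2, 4.7]
gripper_width: 0.408
gripper_force: 30.0
time_s: 21.15
tcp_pos: [0.4549, -0.2799, 0.1407]
ee_rot: [[0.009, -1.0, 0.0], [-1.0, -0.009, -0.0], [0.0, -0.0, -1.0]]
wrist_force: [-1.3, 0.3, 5.0]
gripper_width: 0.4
gripper_force: 30.0
```

```bash
python3 -m pendant '[[[0,0,0.5],[0,0,0]],[[0,0,1],[0,0,0]],[[0,0,1],[0,0,0]],[[0,0,1],[0,0,0]]]'
```

```text
time_s: 21.55
tcp_pos: [0.4549, -0.2799, 0.1397]
ee_rot: [[0.009, -1.0, 0.0], [-1.0, -0.009, -0.0], [0.0, -0.0, -1.0]]
wrist_force: [-0.7, 1.5, 4.1]
gripper_width: 0.401
gripper_force: 30.0
```

No stop felt yet, so I'll go on in half-millimetre steps.

```bash
python3 -m pendant '[[[0,0,0.5],[0,0,0]],[[0,0,0.5],[0,0,0]],[[0,0,0.5],[0,0,0]]]'|grep -E 'tcp|force'; python3 -m pendant '[[[0,0,0.5],[0,0,0]],[[0,0,0.5],[0,0,0]],[[0,0,0.5],[0,0,0]]]'|grep -E 'tcp|force'
```

```text
tcp_pos: [0.455, -0.28, 0.1396]
wrist_force: [-1.2, 1.5, 6.9]
gripper_force: 30.0
tcp_pos: [0.455, -0.28, 0.1395]
wrist_force: [-2.3, 1.7, 9.5]
gripper_force: 30.0
```

The tool stopped at 0.1395 (predicted home 0.1397) with the force rising, so this is the hard stop. I'll release and retreat.

```bash
python3 -m pendant '[[[0,0,-0.5],[0,0,0]],[[0,0,-0.5],[0,0,0]],[[0,0,-0.5],[0,0,0]],[[0,0,-0.5],[0,0,0]],[[0,0,-0.5],[0,0,0]],[[0,0,-0.5],[0,0,0]],[[0,0,-0.5],[0,0,0]]]' 0.75
python3 -m pendant '[[[0,0,-5],[0,0,0]],[[0,0,-20],[0,0,0]],[[0,0,-50],[0,0,0]],[[0,0,-90],[0,0,0]],[[0,0,-130],[0,0,0]],[[-30,0,-160],[0,0,0]],[[-60,0,-170],[0,0,0]],[[-80,0,-170],[0,0,0]],[[-80,0,-170],[0,0,0]],[[-80,0,-170],[0,0,0]]]'|grep tcp
python3 - <<'E'
from h import *
st()
c=cap('wrist'); s=cap('scene')
print('b home top',w2px(c,[.455,-.278,.12]),'6mm high',w2px(c,[.455,-.278,.126]),'pan bucket top',w2px(c,[.641,-.19,.164]))
u,v=map(int,w2px(s,[.58,-.18,.08]))
A=cv2.resize(s['frame'][v-70:v+80,u-70:u+80],(400,400),interpolation=cv2.INTER_CUBIC)
W=c['frame'][:300,:400]; W=cv2.resize(W,None,fx=1,fy=1)
o=np.zeros((400,800,3),np.uint8); o[:300,:400]=W; o[:,400:]=A
cv2.imwrite('pics/m4.png',o[:,:,::-1])
E
```

```text
time_s: 22.85
tcp_pos: [0.4547, -0.2798, 0.1387]
ee_rot: [[0.009, -1.0, -0.0], [-1.0, -0.009, 0.0], [-0.0, 0.0, -1.0]]
wrist_force: [-0.8, -0.1, -0.2]
gripper_width: 0.745
gripper_force: 0.0
tcp_pos: [0.454, -0.1997, 0.3091]
23.85 [ 0.454  -0.1997  0.3091] F [-0.017   0.2861 -0.2636] w 0.7465717368498958 0.0
b home top (np.float64(320.1597470587029), np.float64(135.41045737126336)) 6mm high (np.float64(320.17213637579397), np.float64(135.5619286770604)) pan bucket top (np.float64(84.28146680967458), np.float64(262.11476113867866))
```

View pics/m4.png

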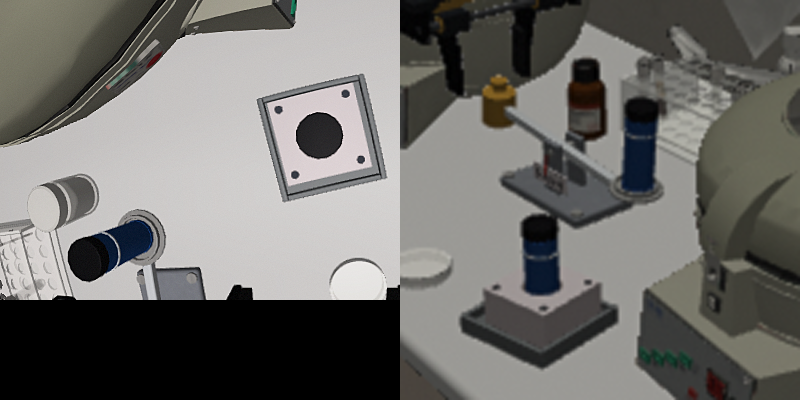

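The left half shows the docked bucket's top at (320,135), where home predicts it, and the other bucket standing inside the pan ring. The right half shows the beam tilted with the counterweight up and nothing else moved, so I'll hand the job in.

```bash
python3 -c "
from station import r
print(r.finish_job())"
```

```text
the job is handed in; nothing more can be done
None
```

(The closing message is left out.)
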